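Load the screen and set the feed gate of a bean grader

ROBOT

A 7-joint arm with a two-finger parallel gripper is mounted at the origin on the work surface. World frame = base frame: x ahead of the robot, y to its left, z up, the work surface at z = 0. Lengths are in m, angles in rad, forces in N, time in s.
With the tool pointing down it reaches from about 0.4 to 0.85 m from the base axis. Payload 4.5 kg.
Tool frame: the origin (TCP) lies between the finger pads; the fingertips stand 19 mm ahead of it and the grasp point (between the pads) is the TCP; z points along the fingers, y is the direction in which the jaws open and shut (so a half turn about z gives the same grasp; the last joint's range is limited). The gripper opens to 88 mm and grips with 3 to 60 N. Pads are 18 mm wide; open, the fingers measure 123 mm over their backs; the gripper's body (75 mm by 187 mm) begins 45 mm behind the grasp point.
Start: joints at [1.207, 0.689, -0.195, 1.565, 0.157, 0.902, -0.215], TCP at [0.242, -0.576, 0.258] pointing down, gripper open.
Joint ranges: [-3.01, 3.01], [-0.46, 2.08], [-1.47, 1.51], [0.13, 2.56], [-1, 4.14], [0.04, 2.09], [-2.66, 2.66]. Speed limits (rad/s): [2.57, 2.57, 3.14, 3.14, 3.14, 3.14, 3.14].

INTERFACE

Orientations are given as a unit quaternion [x, y, z, w].
In Python, from plant import status, snapshot, finish_job, cut_out, tip_of gives the robot as it stands. The module is installed in compiled form; this text tells all that it offers.
- The arm moves only by the tool carry_out, never from a script. Its arguments are lists of equal length, an entry for each row: "linear": the shift along the world's x, y, z in m, a list of three; "roll": the turn about the world's z in rad. A call has 1 to 8 rows; each row is the pose to reach, as a shift and turn from the pose measured when the call began; what a row does not reach only later rows make up. A row lasts 1/12 s, in which the tool goes at most 41.7 mm and 7.16 degrees, less where a joint would pass 70% of its speed; a pose out of reach is approached as far as the arm can. A call with a gripper value outside its range is refused whole. "gripper" is the opening, from 0 (shut) to 1 (fully open), set as the call begins (left out, the last holds). The fingers move at their own pace and stop on an object; "grip_force" is the grip in N (left out, the last holds). Time passes only in rows, so rows that repeat a pose let the fingers close. It gives the time, the measured TCP pose, the force and the opening at its end, in the units of the state.
- status.get_state(): the state, without advancing time (a new reading comes with each control period).
- snapshot(name): name is "scene" or "top" or "wrist"; returns a dict with "img" (420x560x3 uint8, red, green, blue), "range_z" (420x560 float32, m along the optical axis (not along the pixel's ray), 0 where there is no reading), "fx", "fy", "cx", "cy" (pixels), "world_from_camera" (4x4, takes a point from camera to world coordinates). Camera axes: x right, y down, z forward; pixel columns grow to the right and rows downward; lengths in m; the calibration is good to about 2 mm. The wrist camera is an equidistant fisheye: a pixel r from the principal point sees the ray r / f radians off the axis. A picture is of the moment at which its call begins.
- finish_job(): hands the job in, once; it reports no verdict.
Trained networks look in a picture, given as the dict that the camera call returned (one of the last four; its "shot" number tells which), for a name from the list of things; names that differ only in an ending like _2 or _b are one class to them, and where a whole thing is asked for, a point or a joint stands for the part that bears it (a point fixed in the world has none). Each returns a list of dicts, best first, with "confidence" (0 to 1); they miss things now and then, are a little off and sometimes report something else, mostly with a low value. They report only what shows in the picture. A call takes as long as a camera call. They do not tell look-alikes from the thing itself.
- cut_out(picture, query): "region" (420x560 bool, what is visible of it) and "pixel" ([column, row] in pixels, amid what is visible of it).
- tip_of(picture, query): "pixel" ([column, row] in pixels: a listed point, or the origin of a listed thing).
The state is a dict: "clock": time; "q": joint angles; "qd": joint speeds; "joint_torque": joint torques, N m; "tool_pos": TCP position; "eef_rot": TCP orientation; "contact_force": force on the tool from outside, world axes, zero at the start; "moment": the same for the moment, N m; "opening": opening from 0.0 (shut) to 1.0 (fully open).
Only numpy, scipy, OpenCV 4.12 (cv2) and the standard library are available. Lean on these libraries where they do the work, as an engineer would, in place of code of your own. Each camera call takes 0.05 s, during which the arm holds its last target.

TASK

Get the bench bean grader ready for the next sample: take the brush off its deck and lay it on the table, then slide the blue-rimmed screen tray up the sloping deck, without lifting it off, until it sits square between the guides and fully home against the black stop at the top. Then turn the red wing screw of the feed gate clockwise until it bottoms, and back it off a quarter turn. Leave the cups, sample boxes and jar around the grader where they are.

Things in the scene. Friction and masses are not known exactly. Their poses are not given: they have to be found in the camera images.
- grader: The bench grader, fixed, sage green and steel. Origin: on the table under its middle; x horizontally uphill, z up. Feed throat (66 mm long, 148 mm wide, top at 208 mm) centred at x +243 mm; hopper x +274 to +410 mm, 198 mm high. Low edge of the deck at x -250 mm; the table is free from there to about x -360 mm. Fixed equipment keeps to the table's far edge and left end.
- deck: The fixed sloping deck on the grader, 472 x 242 mm, aluminium, 8 degrees. Origin: middle of its low edge, on the upper surface, 34 mm above the table; x runs up the slope, z is normal to the surface. Curbs 22 mm high: inside faces at y +-115 mm for x 0 to 250 mm, then closing to a channel 135 mm wide (y +-67.5 mm) from x 340 to 460 mm, where the stop stands.
- top_stop (a point): Middle of the downhill face of the black stop at the deck's top end (x 460 mm on the deck, 13 mm above its surface); the stop is 155 mm wide and 26 mm high. Axes as the deck's.
- screen: The loose screen tray, steel with a blue rim and black slots, 170 mm (its x, along the slope) x 130 mm x 30 mm high, about 0.4 kg; slotted sheet 12 mm below the rim's top, rim 7 mm thick. It starts skewed (up to about 15 degrees either way) on the wide low part of the deck. Origin: centre of its underside; x points to its uphill end, z up.
- screen_mid (a point): Centre of the screen tray, 15 mm above its underside. Axes as the tray's.
- screen_head (a point): Middle of the tray's uphill end face, 85 mm from its centre, 15 mm above its underside. It meets top_stop when the tray is home.
- brush: The deck brush as a body, about 152 mm long (x -77 to +75 mm), 90 g. Origin: middle of its length, at its underside; x runs from the handle end to the bristle end, z up when its bristles are down.
- brush_mid (a point): Grip point of the deck brush: a light wooden back 24 mm wide (its y) and 12 mm thick over stiff dark bristles 21 mm wide, 32 mm high in all, with a handle 17 mm wide towards -x. The point lies on its centre line 20 mm above its underside, 95 mm from the handle end and 55 mm from the bristle end, near its centre of mass. It starts on the upper part of the deck, in the tray's way, bristles down, lying roughly along the slope.
- wing (a point): Grip point of the red wing of the gate screw, on the screw's vertical axis, mid-height of the wing. The wing is a bar 62 mm long (its x), 14 mm thick (its y), 30 mm high; 13 mm below its underside lies the bridge, 40 mm wide. The wing turns in place, it does not rise. Nothing stands higher near it.
- feed_screw (a joint): Angle of the wing screw, rad: 0 is bottomed (hard end, gate shut), growing anticlockwise seen from above as the orange gate opens (5 mm a quarter turn). It starts between 0.5 and 1.25, holds itself by friction (0.06 N m).
- cup_a_mid (a point): A bystander: leave it alone. Empty glass cupping bowl, 88 mm across, 60 mm high; point at its middle, half-way up.
- cup_b_mid (a point): A bystander: leave it alone. Empty glass cupping bowl like cup_a; point at its middle, half-way up.
- box_a_mid (a point): A bystander: leave it alone. Round white sample box, 112 mm across, 55 mm high; point at its middle.
- box_b_mid (a point): A bystander: leave it alone. Round white sample box like box_a; point at its middle.
- jar_mid (a point): A bystander: leave it alone. Amber glass jar with a wooden lid, 76 mm across, 150 mm high; point at its middle.
Not all that is in view belongs to the job. Leave any green or yellow look-alike of the brush alone.

How it is judged:
On the way, in this order (a step that is already met when the one before it is completed fails the run):
1. the screen tray is home against the top stop, square between the guides (x of screen_head in the frame of top_stop above -0.003 m and y of screen_head in the frame of top_stop between -0.006 and 0.006 m and z of screen_head in the frame of top_stop between -0.006 and 0.008 m and angle between the x axis of screen_head and the x axis of top_stop, either way round below 0.04 rad and angle between screen_head's own z axis and vertical below 0.25 rad and linear speed of screen below 0.01 m/s), for 0.2 s.
2. the wing screw is turned clockwise until it bottoms (value of joint feed_screw below 0.08 rad), for 0.2 s.
At the end, for the whole second after the job is handed in: The screen tray lies flat and still on the deck, square between the guides, its uphill face within 3 mm of the top stop; the wing screw stands a quarter turn (90 degrees, give or take 15) back from bottomed; the brush lies flat on the table, at rest (all of step 1 and height (world z) of brush_mid below 0.03 m and angle between brush's own x axis and vertical between 1.4 and 1.74 rad and linear speed of brush below 0.01 m/s and value of joint feed_screw between 1.31 and 1.83 rad); the robot touches nothing.
It fails at once if the screen tray is lifted more than 20 mm off the deck (z of screen_mid in the frame of deck above 0.035 m).
It fails at once if a cup, sample box or jar beside the grader is moved more than 25 mm (distance of any of cup_a_mid, cup_b_mid, box_a_mid, box_b_mid, jar_mid from where it was at the start of the episode above 0.025 m).
It also fails if it takes over 67 s, if anything falls off the work surface, if the arm or the gripper's body presses on something with over 40 N, if the wrist force passes 120 N, or if a joint passes its speed limit or range.

## Working session

There is one attempt and no reset: what is moved stays moved. The work goes in short steps, Python scripts to look and compute and a tool call to move; the robot and the scene stay as the last step left them, time stands still between calls to the robot, and variables do not carry over. Pictures are saved under pics/ and viewed, and the job is handed in when it is done.

Besides the shell and the picture viewer there is one more tool, called after ">>>" by a JSON object that holds its "api" and its "payload", one argument or row to a line. carry_out: Moves the arm, as the interface text tells. Its arguments: {"type":"object","properties":{"linear":{"type":"array"},"roll":{"type":"array"},"gripper":{"type":"number"},"grip_force":{"type":"number"}},"required":["linear","roll"]}

```bash
mkdir -p pics; cat > h.py <<'E'
import numpy as np, cv2
from plant import status, snapshot, finish_job, cut_out, tip_of
def save(p,n): cv2.imwrite('pics/'+n, cv2.cvtColor(p['img'],cv2.COLOR_RGB2BGR))
def w(p,u,v,z=None):
    T=np.array(p['world_from_camera']); 
    d=p['range_z'][int(round(v)),int(round(u))] if z is None else z
    c=np.array([(u-p['cx'])/p['fx']*d,(v-p['cy'])/p['fy']*d,d,1]); return (T@c)[:3]
def cloud(p):
    T=np.array(p['world_from_camera']); D=p['range_z']; v,u=np.mgrid[:420,:560]
    P=np.stack([(u-p['cx'])/p['fx']*D,(v-p['cy'])/p['fy']*D,D,np.ones_like(D)],-1)@T.T
    return P[...,:3]
E
python3 - <<'E'
from h import *
s=status.get_state(); print(s)
for n in ['scene','top','wrist']:
    p=snapshot(n); save(p,n+'0.png'); np.savez('/tmp/'+n+'0.npz',**{k:v for k,v in p.items()})
    print(n,p['fx'],p['cx'],p['cy'],np.round(p['world_from_camera'],3).tolist(),p['shot'])
    if n!='wrist':
        C=cloud(p)
        for q in ['grader','deck','top_stop','screen_mid','screen_head','brush_mid','brush','wing','cup_a_mid','box_a_mid','jar_mid']:
            for r in tip_of(p,q)[:3]:
                u,v=r['pixel']; ui,vi=int(np.clip(round(u),0,559)),int(np.clip(round(v),0,419))
                print(q,np.round(r['pixel'],1),round(r['confidence'],2),np.round(C[vi,ui],3))
E
```

```text
{'clock': 0.0, 'q': array([ 1.20679674,  0.68998384, -0.19451938,  1.56634096,  0.15729206,
        0.90250386, -0.21509268]), 'qd': array([-0.00153722, -0.00106818, -0.00219265,  0.00021944, -0.00020811,
        0.00076842, -0.00098794]), 'joint_torque': array([-2.15101095e-04, -5.27557576e+01, -1.26623657e+00, -1.53426576e+01,
       -5.24637045e-02,  6.66574168e-03,  1.80573929e-04]), 'tool_pos': array([ 0.2418471 , -0.57566061,  0.25691105]), 'eef_rot': array([ 9.80275194e-01,  1.97635255e-01, -2.43186476e-04, -8.89750060e-04]), 'contact_force': array([-0.18859894,  0.32000249, -0.20987974]), 'moment': array([0.02289278, 0.02736466, 0.00744226]), 'opening': 1.0006407782824436}
scene 508.5473957537432 272.45791153991934 212.25767413576136 [[0.582, 0.5, -0.641, 1.46], [0.813, -0.371, 0.449, -0.696], [-0.014, -0.783, -0.622, 1.13], [0.0, 0.0, 0.0, 1.0]] 1
deck [228.3 268. ] 0.87 [ 0.47  -0.172  0.031]
deck [149.5 276.9] 0.4 [ 0.387 -0.388  0.055]
top_stop [349.4 199.5] 0.89 [0.514 0.275 0.117]
screen_mid [267.8 249. ] 0.7 [ 0.51  -0.05   0.073]
screen_head [285.3 234.5] 0.8 [0.501 0
[... 982 characters left out ...]
5 198.7] 0.73 [ 0.509 -0.406  0.003]
brush_mid [208.6 184.3] 0.82 [0.531 0.173 0.114]
brush_mid [116.4 260.1] 0.78 [0.342 0.434 0.023]
brush_mid [310.4 131.9] 0.64 [ 0.688 -0.093  0.054]
brush [219.6 188.1] 0.97 [0.522 0.145 0.109]
brush [128.4 262.8] 0.73 [0.334 0.402 0.02 ]
brush [379.6 109.2] 0.61 [ 0.773 -0.298 -0.001]
wing [139.1 172.9] 0.62 [0.528 0.312 0.259]
cup_a_mid [424.4 197.7] 0.93 [ 0.512 -0.411  0.004]
box_a_mid [309.4 131.4] 0.64 [ 0.689 -0.09   0.059]
jar_mid [250.6 124.4] 0.72 [0.681 0.063 0.144]
wrist 325.19226210127806 281.7914073956721 214.4748451194265 [[0.387, -0.878, -0.283, 0.315], [-0.922, -0.368, -0.119, -0.545], [0.0, 0.307, -0.952, 0.385], [0.0, 0.0, 0.0, 1.0]] 3
```

View pics/scene0.png

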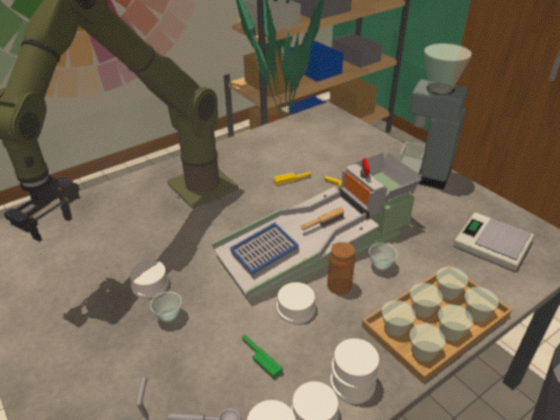

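View pics/top0.png

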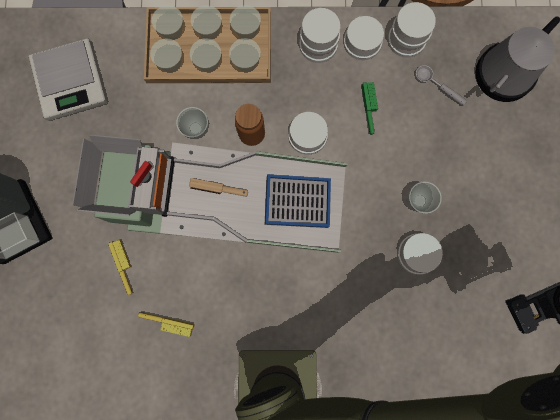

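The top view shows the grader running along world +y. The tray is near (298,200) and the wooden brush near (218,187). The red wing is at (140,174) and the low edge of the deck is at column ~343. Next I'll measure the frames.

```bash
python3 - <<'E'
from h import *
p=dict(np.load('/tmp/top0.npz',allow_pickle=True)); p={k:(v.item() if v.ndim==0 else v) for k,v in p.items()}
C=cloud(p); im=p['img'].astype(int)
h=cv2.cvtColor(p['img'],cv2.COLOR_RGB2HSV)
# deck plane: pixels of deck area free of stuff
reg=np.zeros((420,560),bool); reg[165:190,255:262]=1; reg[160:172,270:330]=1; reg[232:240,262:330]=1; reg[205:212,190:240]=1;reg[180:230,334:338]=1
P=C[reg]; P=P[P[:,2]>0.02]
A=np.c_[P[:,:2],np.ones(len(P))]; co=np.linalg.lstsq(A,P[:,2],rcond=None)[0]
r=P[:,2]-A@co; k=abs(r)<.004; co=np.linalg.lstsq(A[k],P[k,2],rcond=None)[0]
print('plane',co,'slope deg',np.degrees(np.arctan(np.hypot(*co[:2]))),'dir',np.degrees(np.arctan2(co[1],co[0])),(k).sum(),r[k].std())
def rect(m,name):
    Q=C[m]; print(name,len(Q),Q.mean(0).round(4))
    r=cv2.minAreaRect(Q[:,:2].astype(np.float32)); print(r, np.round(cv2.boxPoints(r),4).tolist()); return Q
blue=(h[...,0]>100)&(h[...,0]<130)&(h[...,1]>120)&(h[...,2]>50); blue[:150]=0;blue[250:]=0;blue[:,:255]=0;blue[:,340:]=0
Q=rect(blue,'tray'); 
red=((h[...,0]<5)|(h[...,0]>174))&(h[...,1]>150)&(h[...,2]>80); red[:150]=0;red[200:]=0;red[:,:120]=0;red[:,152:]=0
R=rect(red,'wing'); print(np.percentile(R[:,2],[5,50,95]))
T=R[R[:,2]>np.percentile(R[:,2],95)-.008]; r=cv2.minAreaRect(T[:,:2].astype(np.float32)); print('wingtop',r,T.mean(0))
br=(h[...,0]>8)&(h[...,0]<22)&(h[...,1]>80); br[:175]=0;br[200:]=0;br[:,:185]=0;br[:,252:]=0
B=rect(br,'brush'); 
b=B[:,:2]-B[:,:2].mean(0); print('dir',np.linalg.svd(b,full_matrices=False)[2][0]); 
big=cv2.resize(cv2.cvtColor(p['img'],cv2.COLOR_RGB2BGR)[120:260,65:355],None,fx=2.7,fy=2.7,interpolation=cv2.INTER_CUBIC); cv2.imwrite('pics/topz.png',big)
# tray outline line fit per edge
E
```

```text
plane [-0.16573507  0.1245447   0.147998  ] slope deg 11.712356813550125 dir 143.07628818173205 82 0.002096224771256342
tray 589 [ 0.491  -0.0565  0.0871]
((0.41331052780151367, -0.054335810244083405), (0.16896916925907135, 0.29113879799842834), 87.91397857666016) [[0.2648000121116638, -0.13349999487400055], [0.5557000041007996, -0.14409999549388885], [0.5619000196456909, 0.024800000712275505], [0.27090001106262207, 0.03539999946951866]]
wing 143 [0.5294 0.3119 0.2565]
((0.5294362306594849, 0.31212592124938965), (0.013232307508587837, 0.05958876013755798), 55.848304748535156) [[0.5011000037193298, 0.32339999079704285], [0.5504000186920166, 0.289900004863739], [0.5577999949455261, 0.30090001225471497], [0.5084999799728394, 0.3343000113964081]]
[0.25252155 0.25666238 0.26032123]
wingtop ((0.5294362306594849, 0.31212592124938965), (0.013232307508587837, 0.05958876013755798), 55.848304748535156) [0.52967032 0.3117634  0.25659786]
brush 472 [0.5234 0.1581 0.1121]
((0.522149920463562, 0.1477968394756317), (0.14757046103477478, 0.02346719615161419), 79.72574615478516) [[0.4973999857902527, 0.07729999721050262], [0.5205000042915344, 0.0731000006198883], [0.5468999743461609, 0.218299999833107], [0.5238000154495239, 0.2224999964237213]]
dir [0.1630058  0.98662511]
```

View pics/topz.png

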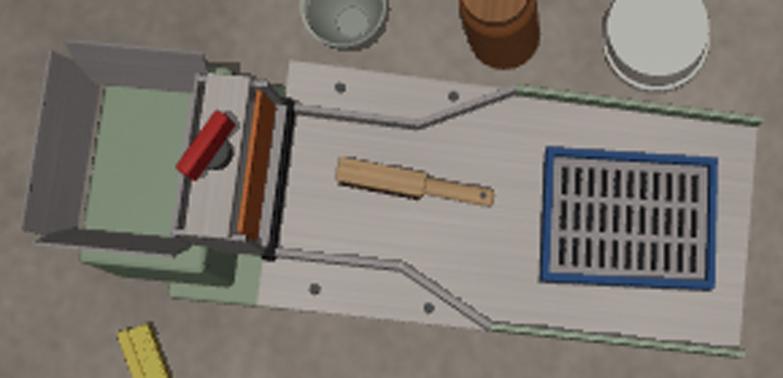

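```bash
cat >> h.py <<'E'
from scipy.optimize import least_squares
s8,c8=np.sin(np.radians(8)),np.cos(np.radians(8))
def deckT(x,y,a):  # a: world yaw of grader x ; x,y: grader origin
    R=np.array([[np.cos(a),-np.sin(a),0],[np.sin(a),np.cos(a),0],[0,0,1]])@np.array([[c8,0,-s8],[0,1,0],[s8,0,c8]])
    o=np.array([x,y,0])+np.array([np.cos(a)*-.25,np.sin(a)*-.25,.034]); return R,o
def proj(p,X):
    T=np.linalg.inv(np.array(p['world_from_camera'])); c=np.asarray(X)@T[:3,:3].T+T[:3,3]
    return np.c_[p['fx']*c[:,0]/c[:,2]+p['cx'],p['fy']*c[:,1]/c[:,2]+p['cy']]
E
python3 - <<'E'
from h import *
p=dict(np.load('/tmp/top0.npz',allow_pickle=True)); p={k:(v.item() if v.ndim==0 else v) for k,v in p.items()}
M=np.array([[460,-77.5,26],[460,77.5,26],[250,-115,22],[250,115,22],[340,-67.5,22],[340,67.5,22],[0,-118,22],[0,118,22]])/1e3
Z=np.array([[295,103],[273,258],[517,95],[491,324],[417,126],[403,264],[761,123],[744,354]])/2.7+[65,120]-.3
f=lambda q:(proj(p,M@deckT(*q)[0].T+deckT(*q)[1])-Z).ravel()
r=least_squares(f,[.5,.06,1.45],x_scale=[.1,.1,.1]); print(r.x,np.round(r.fun.reshape(-1,2),2).tolist())
R,o=deckT(*r.x); print('o',o,'up',R[:,0],'stop',R@[.46,0,.013]+o,'wing?',o)
np.save('/tmp/deck.npy',r.x)
print('wingscrew est', r.x[:2]+.243*np.array([np.cos(r.x[2]),np.sin(r.x[2])]))
# tray fit: (dx,dy,psi) on deck, corners top z=.03
M2=np.array([[85,-65,30],[85,65,30],[-85,-65,30],[-85,65,30]])/1e3
Z2=np.array([[547,147],[540,282],[718,157],[714,290]])/2.7+[65,120]-.3
def m2(q,M): 
    c,s=np.cos(q[2]),np.sin(q[2]); return (M@np.array([[c,-s,0],[s,c,0],[0,0,1]]).T+[q[0],q[1],0])@R.T+o
r2=least_squares(lambda q:(proj(p,m2(q,M2))-Z2).ravel(),[.13,0,0]); print('tray deck x y psi',r2.x,np.round(r2.fun,2))
print('mid',m2(r2.x,np.array([[0,0,.015]])),'tail top',m2(r2.x,np.array([[-.0815,0,.03]])), 'head',m2(r2.x,np.array([[.0815,0,.03]])))
# brush fit
M3=np.array([[75,-12,32],[75,12,32],[-77,-8.5,32],[-77,8.5,32]])/1e3
Z3=np.array([[340,157],[337,181],[494,185],[493,206]])/2.7+[65,120]-.3
r3=least_squares(lambda q:(proj(p,m2(q,M3))-Z3).ravel(),[.37,0,0]); print('brush',r3.x,np.round(r3.fun,2))
print('brushmid',m2(r3.x,np.array([[.018,0,.02],[.0,0,.02]])), m2(r3.x,np.array([[.05,0,.02]]))-m2(r3.x,np.array([[0,0,.02]])))
s=status.get_state(); from scipy.spatial.transform import Rotation as Ro
print(Ro.from_quat(s['eef_rot']).as_matrix().round(3))
E
```

```text
[0.50346501 0.07069755 1.4695283 ] [[-0.31, -0.97], [-0.13, 0.82], [-0.42, -1.1], [-0.19, 0.24], [0.55, 0.51], [-0.37, 0.32], [0.79, -0.56], [0.11, 0.6]]
o [ 0.47819126 -0.17802164  0.034     ] up [0.10011118 0.9851947  0.1391731 ] stop [0.52405949 0.27336794 0.11089311] wing? [ 0.47819126 -0.17802164  0.034     ]
wingscrew est [0.52803111 0.31245261]
tray deck x y psi [ 0.1261249  -0.00207625  0.06279399] [-0.21  0.27  0.38 -0.59 -0.3   0.62  0.1  -0.26]
mid [[ 0.49267234 -0.05605086  0.06640721]] tail top [[ 0.48940646 -0.13877991  0.06994098]] head [[0.49551613 0.02252439 0.09258149]]
brush [ 0.33652553 -0.01181208 -0.04784712] [-0.32 -0.15 -0.84  0.03  0.92  0.76  0.28 -0.66]
brushmid [[0.52600784 0.16718436 0.10314291]
 [0.52335139 0.14955819 0.10064066]] [[0.00737902 0.0489616  0.00695069]]
[[ 0.922  0.387  0.   ]
 [ 0.387 -0.922 -0.   ]
 [ 0.     0.    -1.   ]]
```

View pics/wrist0.png

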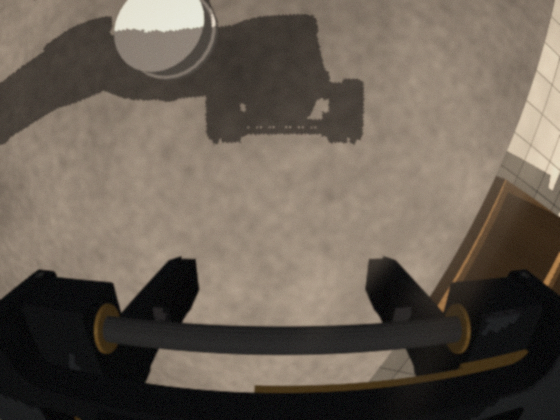

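>>> {"api": "carry_out", "payload": {
  "linear": [
    [0.284,0.743,-0.06],
    [0.284,0.743,-0.06],
    [0.284,0.743,-0.06],
    [0.284,0.743,-0.06],
    [0.284,0.743,-0.06],
    [0.284,0.743,-0.06],
    [0.284,0.743,-0.06],
    [0.284,0.743,-0.06]
  ],
  "roll": [1.02,1.02,1.02,1.02,1.02,1.02,1.02,1.02],
  "gripper": 0.6
}}

```text
clock: 1.92
tool_pos: [0.3613, -0.2641, 0.2329]
eef_rot: [0.764, 0.645, 0.0, 0.0]
contact_force: [-0.0, -0.2, -0.5]
opening: 0.601
```

>>> {"api": "carry_out", "payload": {
  "linear": [
    [0.165,0.431,-0.05],
    [0.165,0.431,-0.05],
    [0.165,0.431,-0.05],
    [0.165,0.431,-0.05],
    [0.165,0.431,-0.05],
    [0.165,0.431,-0.05],
    [0.165,0.431,-0.05],
    [0.165,0.431,-0.05]
  ],
  "roll": [0.02,0.02,0.02,0.02,0.02,0.02,0.02,0.02]
}}

```text
clock: 2.58
tool_pos: [0.4798, 0.0459, 0.197]
eef_rot: [0.757, 0.653, 0.0, 0.001]
contact_force: [0.5, 0.1, 0.5]
opening: 0.598
```

>>> {"api": "carry_out", "payload": {
  "linear": [
    [0.04,0.12,-0.02],
    [0.045,0.125,-0.03],
    [0.045,0.125,-0.035],
    [0.045,0.125,-0.035]
  ],
  "roll": [0,0,0,0]
}}

```text
clock: 2.92
tool_pos: [0.5259, 0.1787, 0.1611]
eef_rot: [0.755, 0.656, 0.003, -0.001]
contact_force: [0.2, 1.8, -0.0]
opening: 0.604
```

```bash
python3 - <<'E'
from h import *
p=snapshot('wrist'); save(p,'w1.png'); print(status.get_state()['tool_pos'])
E
```

```text
[0.52576028 0.17908527 0.16074579]
```

View pics/w1.png

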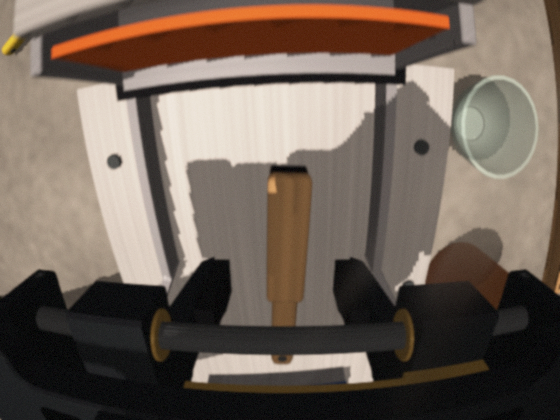

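The wooden brush sits centred between the fingers, with its back at about (288,235). I'll descend and close on it.

>>> {"api": "carry_out", "payload": {
  "linear": [
    [0,-0.005,-0.025],
    [0,-0.009,-0.045],
    [0,-0.009,-0.051],
    [0,-0.009,-0.051]
  ],
  "roll": [0,0,0,0]
}}

```text
clock: 3.3
tool_pos: [0.5247, 0.1682, 0.1086]
eef_rot: [0.755, 0.656, 0.001, -0.001]
contact_force: [-0.3, 0.9, 0.4]
opening: 0.6
```

>>> {"api": "carry_out", "payload": {
  "linear": [
    [0,0,0],
    [0,0,0],
    [0,0,0],
    [0,0,0],
    [0,0,0]
  ],
  "roll": [0,0,0,0,0],
  "gripper": 0.1,
  "grip_force": 20
}}

```text
clock: 3.72
tool_pos: [0.5254, 0.1683, 0.1094]
eef_rot: [0.755, 0.655, 0.002, -0.001]
contact_force: [1.0, -0.2, 4.2]
opening: 0.265
```

>>> {"api": "carry_out", "payload": {
  "linear": [
    [0,0,0.035],
    [0,-0.01,0.07],
    [-0.005,-0.05,0.09],
    [-0.01,-0.09,0.09],
    [-0.015,-0.13,0.09],
    [-0.02,-0.17,0.09],
    [-0.025,-0.21,0.09],
    [-0.03,-0.25,0.09]
  ],
  "roll": [0,0,-0.12,-0.24,-0.36,-0.48,-0.6,-0.72]
}}

```text
clock: 4.38
tool_pos: [0.4948, -0.0835, 0.1999]
eef_rot: [0.939, 0.345, 0.002, -0.0]
contact_force: [1.1, -0.3, -1.4]
opening: 0.267
```

>>> {"api": "carry_out", "payload": {
  "linear": [
    [-0.005,-0.04,0],
    [-0.01,-0.08,0],
    [-0.012,-0.12,0],
    [-0.015,-0.15,0],
    [-0.015,-0.158,0],
    [-0.015,-0.158,-0.02],
    [-0.015,-0.158,-0.06],
    [-0.015,-0.158,-0.09]
  ],
  "roll": [-0.12,-0.24,-0.36,-0.48,-0.6,-0.72,-0.82,-0.82]
}}

```text
clock: 5.05
tool_pos: [0.4802, -0.2418, 0.1091]
eef_rot: [0.998, -0.06, 0.003, 0.001]
contact_force: [-0.8, 0.6, -0.9]
opening: 0.273
```

>>> {"api": "carry_out", "payload": {
  "linear": [
    [0,0,-0.04],
    [0,0,-0.068],
    [0,0,-0.076],
    [0,0,-0.078],
    [0,0,-0.078]
  ],
  "roll": [0,0,0,0,0]
}}

```text
clock: 5.47
tool_pos: [0.4805, -0.2418, 0.0316]
eef_rot: [0.998, -0.06, 0.003, 0.001]
contact_force: [0.6, 0.8, -0.5]
opening: 0.267
```

>>> {"api": "carry_out", "payload": {
  "linear": [
    [0,0,-0.003],
    [0,0,-0.004],
    [0,0,-0.004]
  ],
  "roll": [0,0,0]
}}

```text
clock: 5.72
tool_pos: [0.482, -0.2426, 0.0292]
eef_rot: [0.998, -0.06, 0.005, 0.002]
contact_force: [1.2, -0.5, 4.5]
opening: 0.27
```

>>> {"api": "carry_out", "payload": {
  "linear": [
    [0,0,0],
    [0,0,0],
    [0,0,0],
    [0,0,0.03],
    [0,0,0.07],
    [0,0,0.1],
    [0,0,0.1]
  ],
  "roll": [0,0,0,0,0,0,0],
  "gripper": 0.55
}}

```text
clock: 6.3
tool_pos: [0.4845, -0.2441, 0.1343]
eef_rot: [0.998, -0.061, 0.009, 0.004]
contact_force: [0.0, 0.8, 0.0]
opening: 0.546
```

```bash
python3 - <<'E'
from h import *
p=snapshot('top'); save(p,'t2.png'); np.savez('/tmp/top2.npz',**p)
p=snapshot('wrist'); save(p,'w2.png'); print(status.get_state()['tool_pos'])
p=snapshot('scene'); save(p,'s2.png')
E
```

```text
[ 0.48246135 -0.24279519  0.1302936 ]
```

View pics/s2.png

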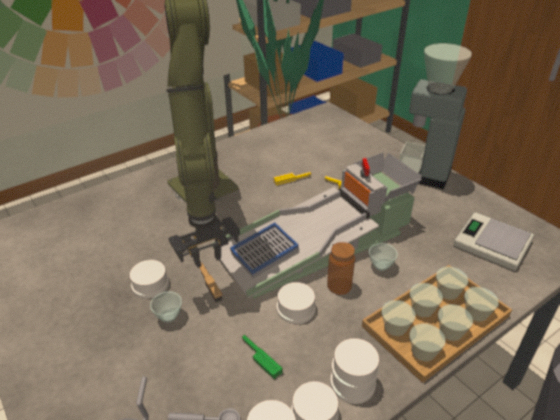

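View pics/w2.png

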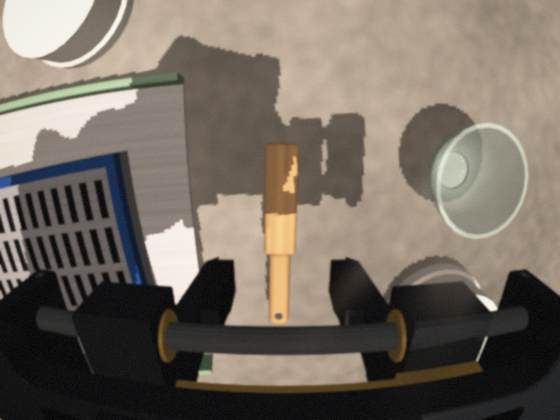

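The brush lies flat on the table, at about (210,283) in the scene view. The next move grips the tray's downhill rim.

>>> {"api": "carry_out", "payload": {
  "linear": [
    [0.003,0.04,0],
    [0.005,0.08,0],
    [0.007,0.104,-0.01],
    [0.007,0.104,-0.02],
    [0.007,0.104,-0.025],
    [0.007,0.104,-0.025]
  ],
  "roll": [0.085,0.085,0.085,0.085,0.085,0.085],
  "gripper": 0.3
}}

```text
clock: 6.95
tool_pos: [0.4872, -0.139, 0.1021]
eef_rot: [1.0, -0.018, 0.003, 0.002]
contact_force: [0.5, -0.2, 0.2]
opening: 0.304
```

```bash
python3 - <<'E'
from h import *
p=snapshot('wrist'); save(p,'w3.png'); s=status.get_state();print(s['tool_pos'],s['eef_rot'],s['contact_force'])
E
```

```text
[ 0.48751359 -0.13980934  0.10283499] [ 0.99981613 -0.01878861  0.00330207  0.00194904] [-0.36611818 -0.12906886 -0.5902916 ]
```

View pics/w3.png

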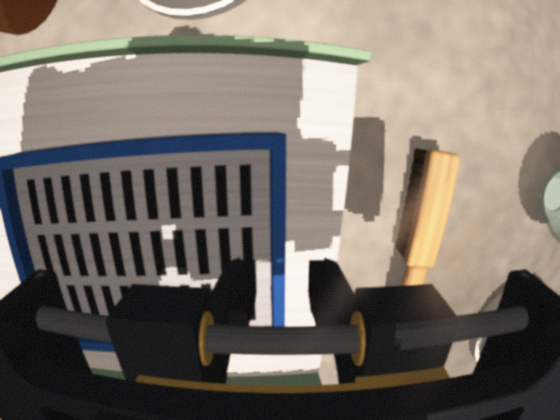

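The fingers straddle the downhill rim: rim at column 278, fingers at 235 and 325. I'll go down and grip.

>>> {"api": "carry_out", "payload": {
  "linear": [
    [0.001,0,-0.012],
    [0.001,0,-0.018],
    [0.001,0,-0.02],
    [0.001,0,-0.02]
  ],
  "roll": [0,0,0,0]
}}

```text
clock: 7.33
tool_pos: [0.488, -0.1407, 0.0824]
eef_rot: [1.0, -0.02, 0.003, 0.002]
contact_force: [-1.6, 0.0, 0.0]
opening: 0.299
```

>>> {"api": "carry_out", "payload": {
  "linear": [
    [0,0,0],
    [0,0,0],
    [0,0,0],
    [0,0,0]
  ],
  "roll": [0,0,0,0],
  "gripper": 0.0,
  "grip_force": 12
}}

```text
clock: 7.67
tool_pos: [0.4881, -0.1403, 0.0827]
eef_rot: [1.0, -0.019, 0.003, 0.002]
contact_force: [-0.7, 1.4, -0.4]
opening: 0.08
```

>>> {"api": "carry_out", "payload": {
  "linear": [
    [0.001,0.015,0.002],
    [0.001,0.035,0.0048],
    [0.002,0.055,0.0076],
    [0.003,0.075,0.0104],
    [0.004,0.095,0.0132],
    [0.005,0.11,0.0153],
    [0.005,0.119,0.0165],
    [0.005,0.119,0.0165]
  ],
  "roll": [-0.02,-0.045,-0.063,-0.063,-0.063,-0.063,-0.063,-0.063]
}}

```text
clock: 8.33
tool_pos: [0.4934, -0.0192, 0.0996]
eef_rot: [0.999, -0.049, 0.003, 0.001]
contact_force: [-0.4, 2.7, 2.7]
opening: 0.079
```

```bash
python3 - <<'E'
from h import *
p=snapshot('top'); save(p,'t4.png'); np.savez('/tmp/top4.npz',**p); s=status.get_state();print(s['tool_pos'],s['eef_rot'],s['contact_force'],s['opening'])
big=cv2.resize(cv2.cvtColor(p['img'],cv2.COLOR_RGB2BGR)[120:260,65:355],None,fx=2.7,fy=2.7,interpolation=cv2.INTER_CUBIC); cv2.imwrite('pics/t4z.png',big)
E
```

```text
[ 0.49349799 -0.019899    0.09956586] [ 0.9987582  -0.04969517  0.0032783   0.00130226] [-0.06358526  2.43317411  1.75720004] 0.07780660762253909
```

View pics/t4z.png

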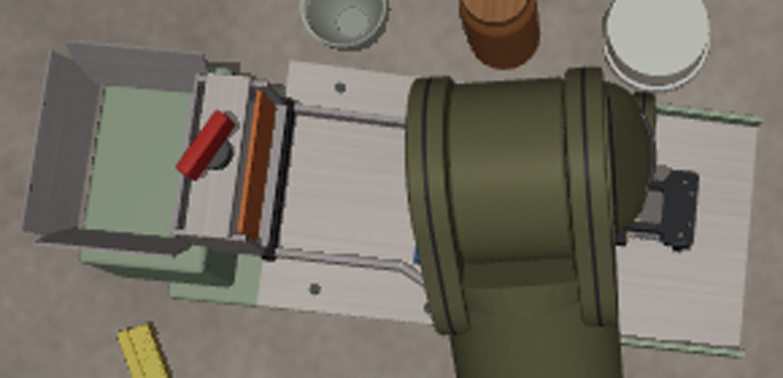

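```bash
python3 - <<'E'
from h import *
p=snapshot('wrist'); save(p,'w4.png')
p=snapshot('scene'); 
cv2.imwrite('pics/s4.png',cv2.resize(cv2.cvtColor(p['img'],cv2.COLOR_RGB2BGR)[150:310,190:430],None,fx=3,fy=3,interpolation=cv2.INTER_CUBIC))
E
```

```text
(no output)
```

View pics/w4.png

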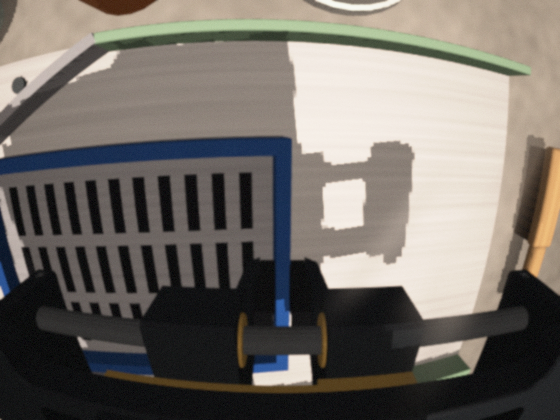

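View pics/s4.png

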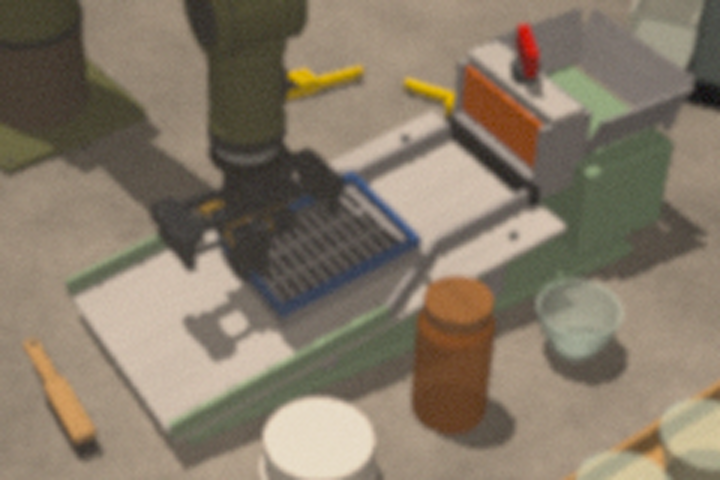

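>>> {"api": "carry_out", "payload": {
  "linear": [
    [0.001,0.01,0.0014],
    [0.0025,0.025,0.0035],
    [0.004,0.04,0.0056],
    [0.0055,0.055,0.0077],
    [0.007,0.07,0.0098],
    [0.007,0.07,0.0098]
  ],
  "roll": [0,0,0,0,0,0]
}}

```text
clock: 8.98
tool_pos: [0.5006, 0.0506, 0.1095]
eef_rot: [0.999, -0.05, 0.003, 0.001]
contact_force: [-0.7, 2.8, 3.0]
opening: 0.076
```

```bash
python3 - <<'E'
from h import *
p=snapshot('wrist'); save(p,'w5.png')
s=status.get_state();print(s['tool_pos'],s['eef_rot'],s['contact_force'],s['moment'],s['opening'])
p=snapshot('scene'); 
cv2.imwrite('pics/s5.png',cv2.resize(cv2.cvtColor(p['img'],cv2.COLOR_RGB2BGR)[150:290,220:420],None,fx=4,fy=4,interpolation=cv2.INTER_CUBIC))
E
```

```text
[0.50076771 0.05044489 0.1094798 ] [ 9.98752304e-01 -4.98036136e-02  3.54218599e-03  9.42335219e-04] [-1.004568    3.67037607  3.52413044] [ 0.82508368  0.11360374 -0.0491272 ] 0.08164842708661854
```

View pics/s5.png

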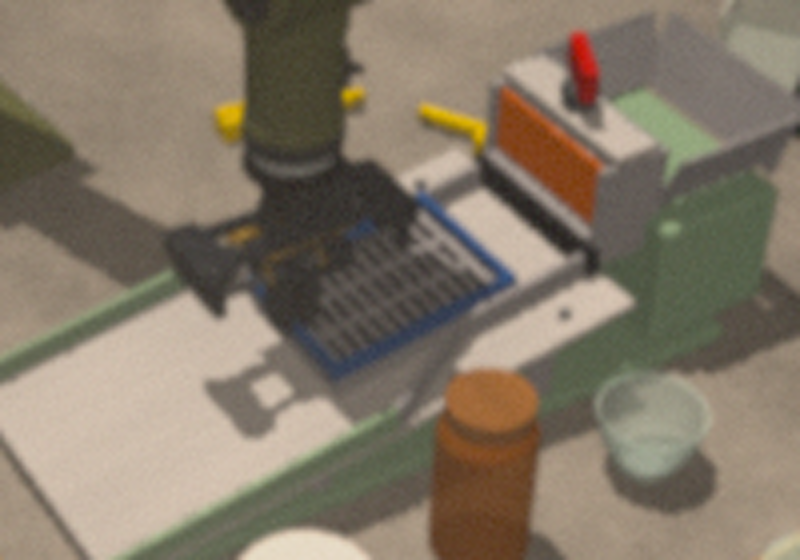

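View pics/w5.png

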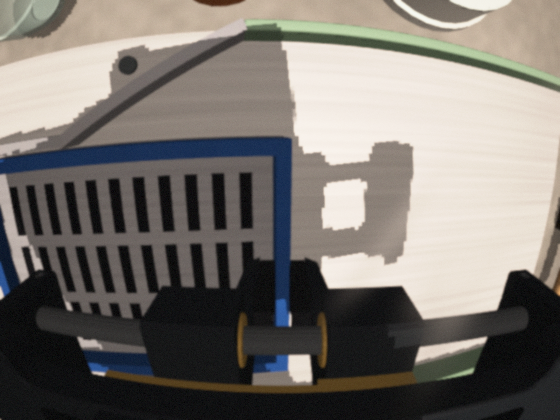

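The tray's head is inside the channel and nothing is binding. I'll slide it on to the stop.

>>> {"api": "carry_out", "payload": {
  "linear": [
    [0.001,0.012,0.0017],
    [0.0026,0.026,0.0037],
    [0.004,0.04,0.0057],
    [0.0048,0.048,0.0068],
    [0.0048,0.048,0.0068]
  ],
  "roll": [0,0,0,0,0]
}}

```text
clock: 9.5
tool_pos: [0.5057, 0.0986, 0.1163]
eef_rot: [0.999, -0.05, 0.004, 0.001]
contact_force: [-1.3, 1.1, 2.6]
opening: 0.079
```

>>> {"api": "carry_out", "payload": {
  "linear": [
    [0.0004,0.004,0.0006],
    [0.0006,0.006,0.0008],
    [0.0008,0.008,0.001],
    [0.0008,0.008,0.001]
  ],
  "roll": [0,0,0,0]
}}

```text
clock: 9.83
tool_pos: [0.5063, 0.1054, 0.1173]
eef_rot: [0.999, -0.05, 0.003, 0.001]
contact_force: [-0.7, -4.1, 1.6]
opening: 0.077
```

>>> {"api": "carry_out", "payload": {
  "linear": [
    [0.0002,0.002,0.0002],
    [0.0004,0.004,0.0004],
    [0.0004,0.004,0.0004],
    [0.0004,0.004,0.0004]
  ],
  "roll": [0,0,0,0]
}}

```text
clock: 10.17
tool_pos: [0.5067, 0.1089, 0.1178]
eef_rot: [0.999, -0.051, 0.003, 0.002]
contact_force: [-0.5, -5.4, 1.7]
opening: 0.079
```

```bash
python3 - <<'E'
from h import *
p=snapshot('wrist'); save(p,'w6.png')
s=status.get_state();print(s['tool_pos'],s['eef_rot'],s['contact_force'],s['moment'],s['opening'])
p=snapshot('scene'); 
cv2.imwrite('pics/s6.png',cv2.resize(cv2.cvtColor(p['img'],cv2.COLOR_RGB2BGR)[150:290,220:420],None,fx=4,fy=4,interpolation=cv2.INTER_CUBIC))
E
```

```text
[0.50669923 0.10893543 0.11777273] [ 0.99870805 -0.05067144  0.00343635  0.00168151] [-1.64605536 -5.09424581  2.05946477] [-0.97064272  0.21548711 -0.05000999] 0.0765495521428971
```

View pics/s6.png

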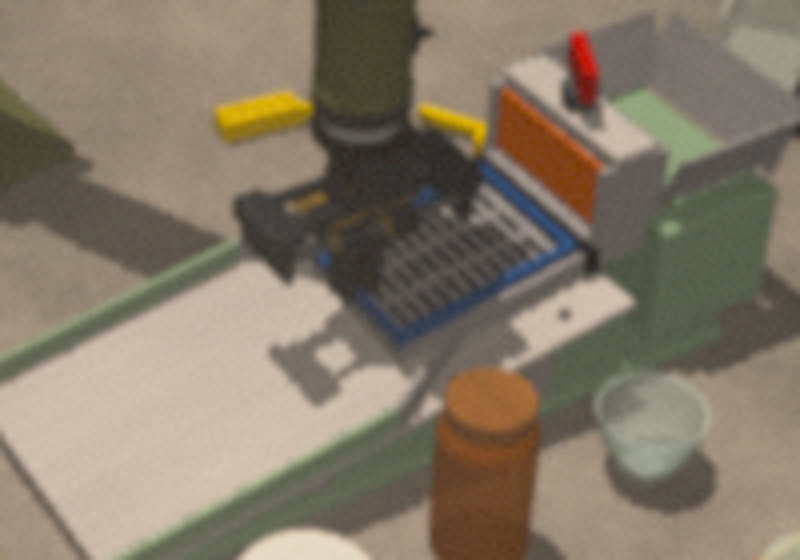

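View pics/w6.png

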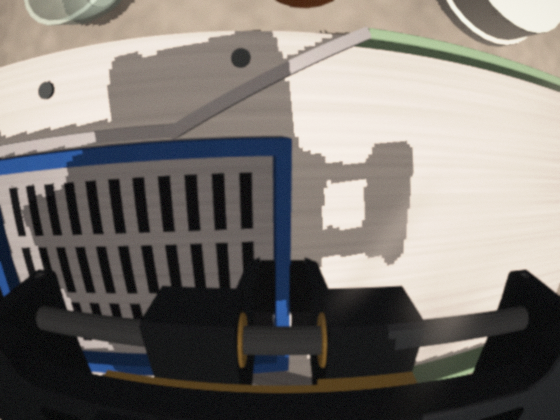

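>>> {"api": "carry_out", "payload": {
  "linear": [
    [0.0002,0.002,0.0002],
    [0.0004,0.005,0.0004],
    [0.0006,0.007,0.0004],
    [0.0006,0.007,0.0004]
  ],
  "roll": [0,0,0,0],
  "grip_force": 25
}}

```text
clock: 10.6
tool_pos: [0.5075, 0.11, 0.1179]
eef_rot: [0.999, -0.053, 0.004, 0.005]
contact_force: [0.9, -16.1, -1.0]
opening: 0.075
```

>>> {"api": "carry_out", "payload": {
  "linear": [
    [0,0,0],
    [0,0,0],
    [0,0,0],
    [0,0,0.02],
    [0,0,0.06],
    [0,-0.03,0.09],
    [-0.005,-0.07,0.11],
    [-0.01,-0.11,0.12]
  ],
  "roll": [0,0,0,0,0,0,0,0],
  "gripper": 0.25
}}

```text
clock: 11.27
tool_pos: [0.5, 0.0058, 0.2395]
eef_rot: [0.999, -0.05, 0.007, 0.004]
contact_force: [0.7, -0.2, -0.4]
opening: 0.251
```

>>> {"api": "carry_out", "payload": {
  "linear": [
    [0,-0.04,0.02],
    [0,-0.08,0.04],
    [0,-0.1,0.05],
    [0,-0.1,0.05]
  ],
  "roll": [-0.12,-0.24,-0.36,-0.48],
  "gripper": 0.5
}}

```text
clock: 11.6
tool_pos: [0.5015, -0.1, 0.293]
eef_rot: [0.956, -0.292, 0.01, 0.006]
contact_force: [0.1, -0.2, 0.0]
opening: 0.499
```

```bash
python3 - <<'E'
from h import *
p=snapshot('top'); save(p,'t7.png'); np.savez('/tmp/top7.npz',**p)
s=status.get_state();print(s['tool_pos'],s['eef_rot'],s['contact_force'],s['q'])
cv2.imwrite('pics/t7z.png',cv2.resize(cv2.cvtColor(p['img'],cv2.COLOR_RGB2BGR)[140:250,125:325],None,fx=4,fy=4,interpolation=cv2.INTER_CUBIC))
E
```

```text
[ 0.50122006 -0.09631254  0.29136562] [ 0.95608496 -0.29294457  0.00786469  0.00481306] [ 0.79385237  0.90302038 -0.8290971 ] [-0.14657888  0.51169341  0.37456798  1.89448559 -0.24473994  0.76586457
 -1.80624161]
```

View pics/t7z.png

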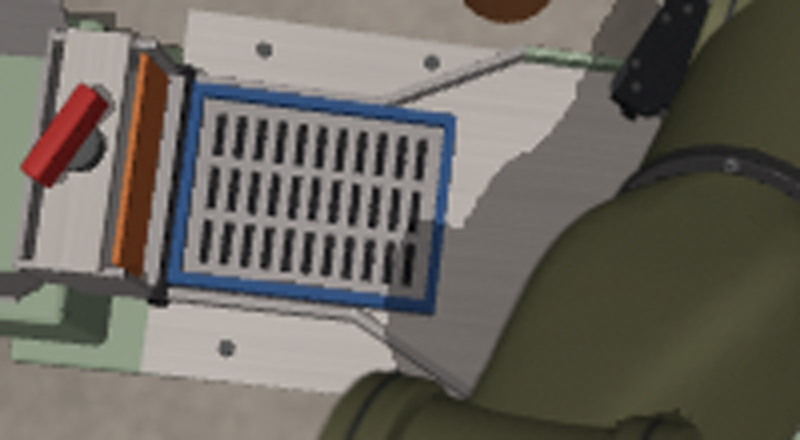

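```bash
python3 - <<'E'
from h import *
from scipy.optimize import minimize
p=dict(np.load('/tmp/top7.npz',allow_pickle=True)); p={k:(v.item() if v.ndim==0 else v) for k,v in p.items()}
R,o=deckT(*np.load('/tmp/deck.npy'))
print('tail edge pred',(proj(p,np.array([[.29,0,.03],[.46,0,.03]])@R.T+o)-[125,140])*4+1.5)
h=cv2.cvtColor(p['img'],cv2.COLOR_RGB2HSV)
red=((h[...,0]<6)|(h[...,0]>172))&(h[...,1]>130)&(h[...,2]>60); red[:150]=0;red[195:]=0;red[:,:120]=0;red[:,155:]=0
S=8
rm=cv2.resize(red[140:200,115:160].astype(np.float32),None,fx=S,fy=S,interpolation=cv2.INTER_LINEAR)
B=np.array([[a*.031,b*.007,c*.015] for a in(-1,1) for b in(-1,1) for c in(-1,1)])
def mask(q):
    c,s=np.cos(q[2]),np.sin(q[2]); X=B@np.array([[c,-s,0],[s,c,0],[0,0,1]]).T+[q[0],q[1],.2417]
    u=(proj(p,X)-[115,140]+.5)*S-.5
    m=np.zeros(rm.shape,np.float32); cv2.fillConvexPoly(m,cv2.convexHull(np.round(u*16).astype(np.int32)),1,shift=4); return m
def cost(q): return np.abs(mask(q)-rm).sum()
best=None
for a in np.radians([-45,-40,-34,-28]):
    r=minimize(cost,[.529,.312,a],method='Nelder-Mead',options=dict(initial_simplex=np.array([[.529,.312,a],[.533,.312,a],[.529,.316,a],[.529,.312,a+.1]]),xatol=1e-4,fatol=1))
    if best is None or r.fun<best.fun: best=r
print(best.x,np.degrees(best.x[2]),best.fun/rm.sum())
E
```

```text
tail edge pred [[445.60645582 217.26958646]
 [179.78360743 185.189138  ]]
[ 0.53037237  0.31314259 -0.57704112] -33.06202082353797 0.1973297119140625
```

>>> {"api": "carry_out", "payload": {
  "linear": [
    [0,0.015,0.005],
    [0,0.03,0.01],
    [0,0.045,0.015],
    [0,0.06,0.02],
    [0,0.075,0.025],
    [0,0.09,0.03],
    [0,0.105,0.035],
    [0,0.12,0.04]
  ],
  "roll": [0.12,0.24,0.36,0.48,0.6,0.72,0.84,0.96]
}}

```text
clock: 12.32
tool_pos: [0.5009, 0.0271, 0.3314]
eef_rot: [0.982, 0.188, 0.009, -0.0]
contact_force: [0.6, -0.3, 0.1]
opening: 0.5
```

>>> {"api": "carry_out", "payload": {
  "linear": [
    [0,0.015,0],
    [0,0.03,0],
    [0,0.045,0],
    [0,0.06,0],
    [0,0.075,0],
    [0,0.09,0],
    [0,0.105,0],
    [0,0.12,0]
  ],
  "roll": [0.12,0.24,0.36,0.48,0.6,0.72,0.84,0.96]
}}

```text
clock: 12.98
tool_pos: [0.5, 0.1504, 0.3313]
eef_rot: [0.78, 0.625, 0.008, -0.005]
contact_force: [0.2, 0.3, 0.2]
opening: 0.498
```

>>> {"api": "carry_out", "payload": {
  "linear": [
    [0.005,0.02,0],
    [0.01,0.04,0],
    [0.015,0.06,0],
    [0.02,0.08,0],
    [0.022,0.1,0],
    [0.025,0.12,0],
    [0.028,0.14,0],
    [0.028,0.155,0]
  ],
  "roll": [0.12,0.24,0.36,0.48,0.6,0.72,0.84,0.96]
}}

```text
clock: 13.65
tool_pos: [0.5266, 0.3097, 0.3313]
eef_rot: [0.397, 0.918, 0.006, -0.01]
contact_force: [-0.5, 0.2, 0.3]
opening: 0.501
```

>>> {"api": "carry_out", "payload": {
  "linear": [
    [0.003,0.003,-0.01],
    [0.003,0.003,-0.02],
    [0.003,0.003,-0.02],
    [0.003,0.003,-0.02]
  ],
  "roll": [0.12,0.232,0.232,0.232]
}}

```text
clock: 13.98
tool_pos: [0.5284, 0.3139, 0.3108]
eef_rot: [0.288, 0.958, 0.005, -0.012]
contact_force: [0.5, 0.2, -0.0]
opening: 0.501
```

```bash
python3 - <<'E'
from h import *
p=snapshot('wrist'); save(p,'w8.png')
s=status.get_state();print(s['tool_pos'],s['eef_rot'],s['q'])
E
```

```text
[0.52892721 0.31364385 0.31145503] [ 0.28873006  0.95733244  0.00541935 -0.01096257] [-0.31880121  0.6550485  -0.5099853   1.51312463  0.31911566  1.06227355
  0.08855526]
```

View pics/w8.png

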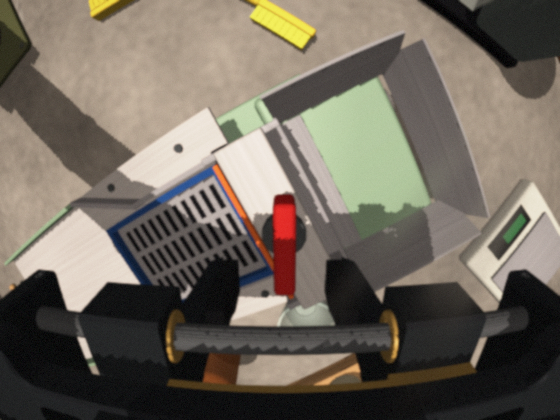

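The red wing is aligned and centred between the fingers, at about (285,245). I'll descend and grip it.

>>> {"api": "carry_out", "payload": {
  "linear": [
    [0,0,-0.03],
    [0,-0.001,-0.055],
    [0,-0.001,-0.066],
    [0,-0.001,-0.066]
  ],
  "roll": [0,0,0,0]
}}

```text
clock: 14.37
tool_pos: [0.5278, 0.3117, 0.2436]
eef_rot: [0.289, 0.957, 0.004, -0.012]
contact_force: [-0.5, -0.9, -0.3]
opening: 0.501
```

>>> {"api": "carry_out", "payload": {
  "linear": [
    [0,0,0],
    [0,0,0],
    [0,0,0],
    [0,0,0],
    [0,0,0]
  ],
  "roll": [0,0,0,0,0],
  "gripper": 0.0,
  "grip_force": 25
}}

```text
clock: 14.78
tool_pos: [0.5297, 0.3146, 0.2452]
eef_rot: [0.289, 0.957, 0.007, -0.011]
contact_force: [4.0, 5.0, -7.5]
opening: 0.331
```

```bash
python3 - <<'E'
from h import *
s=status.get_state();print(s)
E
```

```text
{'clock': 14.7833, 'q': array([-0.3319264 ,  0.72427098, -0.48340511,  1.59483735,  0.36533626,
        0.91459559,  0.04867203]), 'qd': array([ 1.38987964e-03,  1.94642466e-03,  5.86337620e-05,  1.90313730e-03,
        6.85805241e-05,  1.08229331e-04, -1.35859515e-03]), 'joint_torque': array([ 1.55426972e+00, -5.60541916e+01, -4.39727336e+00, -1.30085295e+01,
       -2.05645482e-01,  2.06357628e+00,  2.85223723e-03]), 'tool_pos': array([0.52968752, 0.31464297, 0.24519732]), 'eef_rot': array([ 0.28909019,  0.95721302,  0.0074325 , -0.01071735]), 'contact_force': array([ 3.95203043,  4.96169465, -7.48140784]), 'moment': array([ 1.03509011, -1.02562801, -0.05166118]), 'opening': 0.3313277017526342}
```

The fingers stopped at 29 mm, so they closed on the round hub below the wing. I'll open, rise and grip again.

>>> {"api": "carry_out", "payload": {
  "linear": [
    [0,0,0],
    [0,0,0],
    [-0.001,-0.002,0.006],
    [-0.001,-0.002,0.009],
    [-0.001,-0.002,0.009]
  ],
  "roll": [0,0,0,0,0],
  "gripper": 0.5
}}

```text
clock: 15.2
tool_pos: [0.5292, 0.3128, 0.2558]
eef_rot: [0.289, 0.957, 0.008, -0.01]
contact_force: [-0.3, -0.1, 0.4]
opening: 0.496
```

>>> {"api": "carry_out", "payload": {
  "linear": [
    [0,0,0],
    [0,0,0],
    [0,0,0],
    [0,0,0],
    [0,0,0]
  ],
  "roll": [0,0,0,0,0],
  "gripper": 0.0,
  "grip_force": 20
}}

```text
clock: 15.62
tool_pos: [0.5302, 0.3144, 0.2559]
eef_rot: [0.289, 0.957, 0.01, -0.009]
contact_force: [3.1, 1.7, -3.1]
opening: 0.155
```

```bash
python3 - <<'E'
from h import *
s=status.get_state();print(s['tool_pos'],s['contact_force'],s['moment'],s['opening'])
p=snapshot('wrist'); save(p,'w9.png')
p=snapshot('scene'); cv2.imwrite('pics/s9.png',cv2.resize(cv2.cvtColor(p['img'],cv2.COLOR_RGB2BGR)[120:240,300:450],None,fx=5,fy=5,interpolation=cv2.INTER_CUBIC))
E
```

```text
[0.53017408 0.31442941 0.25586695] [ 3.07953717  1.65592929 -3.11106797] [ 0.07585138 -0.5874185   0.01649274] 0.1551201987593786
```

View pics/w9.png

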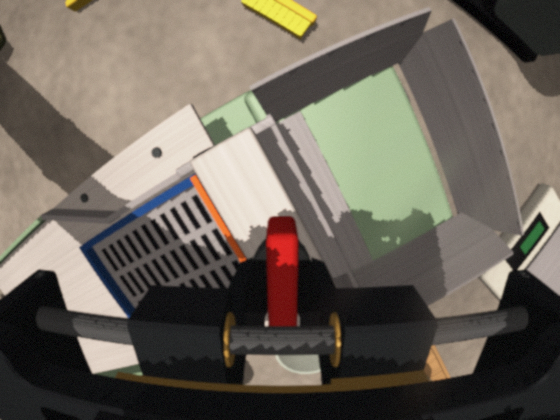

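View pics/s9.png

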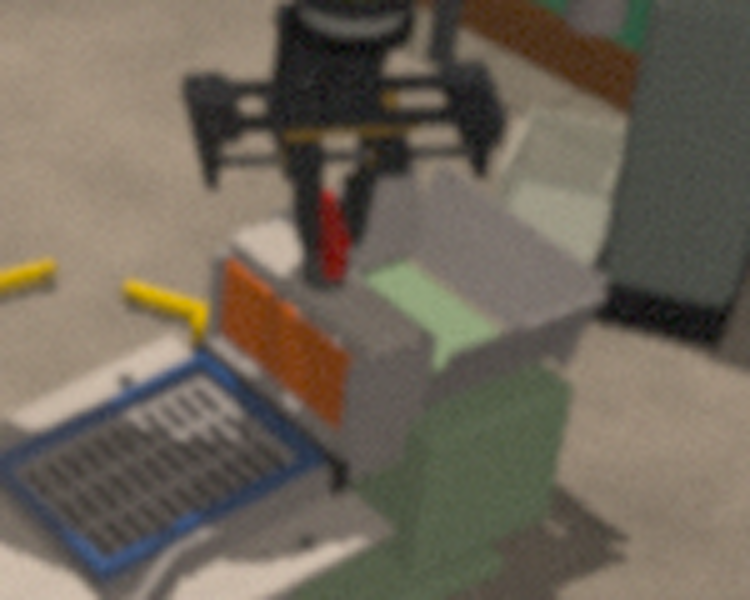

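The grip is now at 13.6 mm, which is the wing. Turning clockwise.

>>> {"api": "carry_out", "payload": {
  "linear": [
    [0,0,0],
    [0,0,0],
    [0,0,0],
    [0,0,0],
    [0,0,0],
    [0,0,0]
  ],
  "roll": [-0.08,-0.16,-0.24,-0.32,-0.4,-0.4]
}}

```text
clock: 16.22
tool_pos: [0.5302, 0.3147, 0.2558]
eef_rot: [0.474, 0.88, 0.012, -0.007]
contact_force: [1.3, 1.1, 0.1]
opening: 0.159
```

```bash
cat > y.py <<'E'
from h import *
s=status.get_state();q=s['eef_rot'];print('yaw',2*np.arctan2(q[1],q[0]),s['tool_pos'],s['contact_force'],s['moment'],s['opening'])
E
python3 y.py
```

```text
yaw 2.1532713049475274 [0.53021816 0.31466073 0.2558378 ] [1.28929768 1.06978397 0.0903049 ] [ 0.02446468 -0.12689485 -0.07147707] 0.15852426609603038
```

>>> {"api": "carry_out", "payload": {
  "linear": [
    [0,0,0],
    [0,0,0],
    [0,0,0],
    [0,0,0]
  ],
  "roll": [-0.07,-0.14,-0.2,-0.2]
}}

```text
clock: 16.55
tool_pos: [0.5303, 0.3147, 0.2558]
eef_rot: [0.56, 0.829, 0.013, -0.006]
contact_force: [1.1, 0.3, 0.0]
opening: 0.157
```

```bash
python3 y.py
```

```text
yaw 1.9537590229072617 [0.53031188 0.31473382 0.25582199] [1.13914408 0.34321081 0.00117264] [-0.06436629 -0.10103554 -0.08627188] 0.15721924033948273
```

>>> {"api": "carry_out", "payload": {
  "linear": [
    [0,0,0],
    [0,0,0],
    [0,0,0],
    [0,0,0]
  ],
  "roll": [-0.05,-0.1,-0.15,-0.15]
}}

```text
clock: 16.88
tool_pos: [0.5304, 0.3148, 0.2558]
eef_rot: [0.619, 0.785, 0.013, -0.005]
contact_force: [1.1, 0.1, 0.5]
opening: 0.156
```

```bash
python3 y.py
```

```text
yaw 1.8055530534940514 [0.53037    0.31479116 0.2558367 ] [1.11839326 0.05920693 0.51273834] [-0.0009847  -0.04460437 -0.08639928] 0.15635611501687297
```

>>> {"api": "carry_out", "payload": {
  "linear": [
    [0,0,0],
    [0,0,0],
    [0,0,0],
    [0,0,0],
    [0,0,0]
  ],
  "roll": [-0.06,-0.12,-0.18,-0.23,-0.23]
}}

```text
clock: 17.3
tool_pos: [0.5305, 0.3148, 0.2558]
eef_rot: [0.705, 0.709, 0.013, -0.003]
contact_force: [0.3, -0.4, 0.3]
opening: 0.155
```

```bash
python3 y.py
```

```text
yaw 1.5775592526815143 [0.53048602 0.31483061 0.25584412] [ 0.30280363 -0.37145894  0.28273149] [ 0.02380339 -0.07359619 -0.07736109] 0.1551019667029863
```

>>> {"api": "carry_out", "payload": {
  "linear": [
    [0,0,0],
    [0,0,0],
    [0,0,0],
    [0,0,0]
  ],
  "roll": [-0.04,-0.08,-0.1,-0.1]
}}

```text
clock: 17.63
tool_pos: [0.5305, 0.3149, 0.2558]
eef_rot: [0.738, 0.674, 0.013, -0.002]
contact_force: [0.4, 0.3, 0.6]
opening: 0.163
```

```bash
python3 y.py
```

```text
yaw 1.4798126990834097 [0.53047333 0.31485601 0.25582203] [0.39972544 0.25851809 0.55566585] [ 0.02766604 -0.04473632 -0.04057767] 0.1627386987550075
```

>>> {"api": "carry_out", "payload": {
  "linear": [
    [0,0,0],
    [0,0,0],
    [0,0,0],
    [0,0,0]
  ],
  "roll": [-0.03,-0.06,-0.08,-0.08]
}}

```text
clock: 17.97
tool_pos: [0.5305, 0.3151, 0.2558]
eef_rot: [0.765, 0.644, 0.014, -0.002]
contact_force: [2.1, 0.1, 0.4]
opening: 0.161
```

```bash
python3 y.py; python3 - <<'E'
from h import *
p=snapshot('wrist'); save(p,'w10.png')
E
```

```text
yaw 1.4001762956620005 [0.53054835 0.31505523 0.2558471 ] [2.09688565 0.10773754 0.4406949 ] [ 0.00850606 -0.16731445  0.50642284] 0.1613784685177867
```

View pics/w10.png

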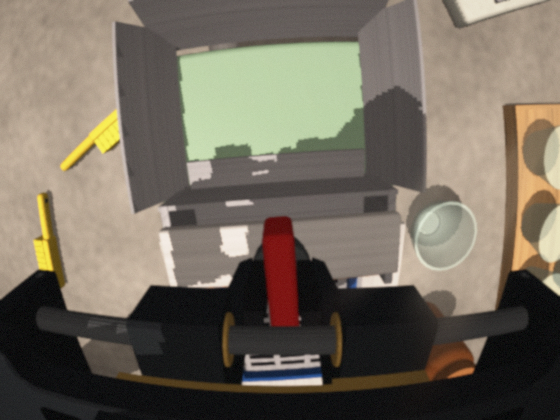

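The moment jumped to +0.5 N m near yaw 1.46, so the screw has bottomed. Backing off a quarter turn.

>>> {"api": "carry_out", "payload": {
  "linear": [
    [0,0,0],
    [0,0,0],
    [0,0,0],
    [0,0,0],
    [0,0,0],
    [0,0,0],
    [0,0,0],
    [0,0,0]
  ],
  "roll": [0,0.1,0.2,0.3,0.4,0.5,0.6,0.7]
}}

```text
clock: 18.68
tool_pos: [0.5302, 0.3148, 0.2558]
eef_rot: [0.496, 0.868, 0.012, -0.007]
contact_force: [-0.7, 0.6, -0.2]
opening: 0.159
```

```bash
python3 y.py
```

```text
yaw 2.1042977210999867 [0.53022947 0.31480523 0.25579553] [-0.65522309  0.64735868 -0.234756  ] [-0.07229579  0.08567246 -0.12121815] 0.15914237142612792
```

>>> {"api": "carry_out", "payload": {
  "linear": [
    [0,0,0],
    [0,0,0],
    [0,0,0],
    [0,0,0],
    [0,0,0],
    [0,0,0],
    [0,0,0],
    [0,0,0]
  ],
  "roll": [0.1,0.2,0.3,0.4,0.5,0.6,0.7,0.7]
}}

```text
clock: 19.35
tool_pos: [0.5301, 0.3144, 0.2558]
eef_rot: [0.167, 0.986, 0.009, -0.011]
contact_force: [-0.2, -0.4, 1.9]
opening: 0.157
```

```bash
python3 y.py
```

```text
yaw 2.8057468452599275 [0.53009978 0.31441662 0.25580846] [-0.20184385 -0.39118155  1.915352  ] [-0.18696017  0.02180034  0.04643569] 0.157389583853677
```

>>> {"api": "carry_out", "payload": {
  "linear": [
    [0,0,0],
    [0,0,0],
    [0,0,0],
    [0,0,0]
  ],
  "roll": [0.08,0.16,0.23,0.23]
}}

```text
clock: 19.68
tool_pos: [0.5301, 0.3143, 0.2558]
eef_rot: [0.054, 0.998, 0.008, -0.012]
contact_force: [1.1, 0.3, 2.0]
opening: 0.158
```

```bash
python3 y.py
```

```text
yaw 3.034224298014378 [0.53012323 0.31429512 0.25580962] [1.06655334 0.26438958 1.99300722] [-0.125344   -0.13861246  0.00862925] 0.15774246251500343
```

>>> {"api": "carry_out", "payload": {
  "linear": [
    [0,0,0],
    [0,0,0],
    [0,0,0],
    [0,0,0.03],
    [0,0,0.07],
    [0,0,0.09],
    [0,-0.02,0.09]
  ],
  "roll": [0,0,0,0,0,0,0],
  "gripper": 0.5
}}

```text
clock: 20.27
tool_pos: [0.5301, 0.3006, 0.3513]
eef_rot: [0.052, 0.999, 0.013, -0.009]
contact_force: [0.2, 0.6, 0.2]
opening: 0.502
```

>>> {"api": "carry_out", "payload": {
  "linear": [
    [0,-0.04,0],
    [-0.01,-0.08,0],
    [-0.02,-0.12,0],
    [-0.04,-0.16,0],
    [-0.06,-0.2,0],
    [-0.07,-0.24,0],
    [-0.08,-0.28,0],
    [-0.1,-0.31,0]
  ],
  "roll": [-0.1,-0.2,-0.3,-0.4,-0.5,-0.6,-0.7,-0.8]
}}

```text
clock: 20.93
tool_pos: [0.4304, -0.012, 0.3515]
eef_rot: [0.44, 0.898, 0.016, -0.002]
contact_force: [0.8, -0.9, -0.5]
opening: 0.506
```

>>> {"api": "carry_out", "payload": {
  "linear": [
    [0,-0.04,0],
    [-0.01,-0.08,0],
    [-0.02,-0.12,0],
    [-0.03,-0.16,0],
    [-0.04,-0.2,0],
    [-0.05,-0.24,0],
    [-0.06,-0.28,0],
    [-0.06,-0.28,0]
  ],
  "roll": [0,0,0,0,0,0,0,0]
}}

```text
clock: 21.6
tool_pos: [0.3667, -0.3007, 0.3509]
eef_rot: [0.447, 0.894, 0.013, -0.002]
contact_force: [0.2, 0.1, 0.5]
opening: 0.502
```

```bash
python3 - <<'E'
from h import *
p=snapshot('top'); save(p,'t11.png'); np.savez('/tmp/top11.npz',**p)
print(status.get_state()['tool_pos'])
cv2.imwrite('pics/t11z.png',cv2.resize(cv2.cvtColor(p['img'],cv2.COLOR_RGB2BGR)[140:250,125:325],None,fx=4,fy=4,interpolation=cv2.INTER_CUBIC))
p=snapshot('scene'); save(p,'s11.png')
p=dict(np.load('/tmp/top11.npz',allow_pickle=True)); p={k:(v.item() if v.ndim==0 else v) for k,v in p.items()}
C=cloud(p)
h=cv2.cvtColor(p['img'],cv2.COLOR_RGB2HSV)
red=((h[...,0]<6)|(h[...,0]>172))&(h[...,1]>130)&(h[...,2]>60); red[:150]=0;red[200:]=0;red[:,:115]=0;red[:,155:]=0
v,u=np.nonzero(red); print(len(u)); P=C[red]; r=cv2.minAreaRect(P[:,:2].astype(np.float32)); print(r); b=P[:,:2]-P[:,:2].mean(0); d=np.linalg.svd(b,full_matrices=False)[2][0]; print(np.degrees(np.arctan2(d[1],d[0])))
E
```

```text
[ 0.36832186 -0.29634535  0.35098753]
233
((0.5302551984786987, 0.3232857882976532), (0.03796101361513138, 0.06082896888256073), 84.32524108886719)
174.9031902788627
```

View pics/t11z.png

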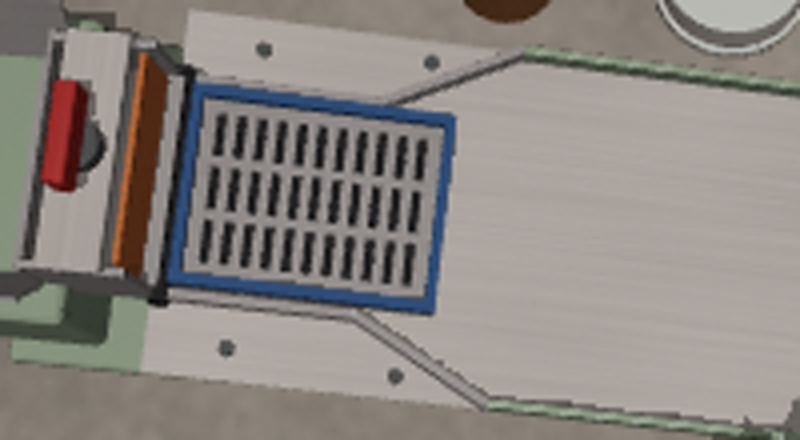

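View pics/s11.png

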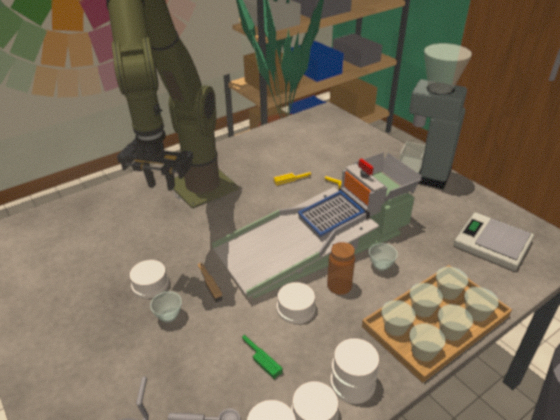

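```bash
python3 - <<'E'
from h import *
from scipy.optimize import minimize
p=dict(np.load('/tmp/top11.npz',allow_pickle=True)); p={k:(v.item() if v.ndim==0 else v) for k,v in p.items()}
p0=dict(np.load('/tmp/top0.npz',allow_pickle=True)); p0={k:(v.item() if v.ndim==0 else v) for k,v in p0.items()}
R,o=deckT(*np.load('/tmp/deck.npy'))
S=6
def fit(p,q0,win):
    h=cv2.cvtColor(p['img'],cv2.COLOR_RGB2HSV); x0,x1,y0,y1=win
    b=((h[...,0]>100)&(h[...,0]<130)&(h[...,1]>110))[y0:y1,x0:x1].astype(np.uint8)
    c=cv2.findContours(b,cv2.RETR_EXTERNAL,cv2.CHAIN_APPROX_NONE)[0]; c=max(c,key=cv2.contourArea); f=np.zeros(b.shape,np.float32); cv2.drawContours(f,[c],-1,1,-1)
    rm=cv2.resize(f,None,fx=S,fy=S,interpolation=cv2.INTER_LINEAR)
    B=np.array([[85,-65,30],[85,65,30],[-85,65,30],[-85,-65,30]])/1e3
    def cost(q):
        c,s=np.cos(q[2]),np.sin(q[2]); X=(B@np.array([[c,-s,0],[s,c,0],[0,0,1]]).T+[q[0],q[1],0])@R.T+o
        u=(proj(p,X)-[x0,y0]+.5)*S-.5; m=np.zeros(rm.shape,np.float32); cv2.fillConvexPoly(m,np.round(u*16).astype(np.int32),1,shift=4); return np.abs(m-rm).sum()
    q0=np.array(q0); r=minimize(cost,q0,method='Nelder-Mead',options=dict(initial_simplex=np.vstack([q0,q0+[.006,0,0],q0+[0,.006,0],q0+[0,0,.05]]),xatol=1e-5,fatol=.5)); return r.x,r.fun/rm.sum()
print(fit(p0,[.126,-.002,.06],(255,345,150,250)))
print(fit(p,[.375,0,0],(155,250,145,230)))
for q in ['brush','screen','box_a_mid','cup_a_mid','jar_mid']: pass
E
```

```text
(array([ 0.12675251, -0.00238705,  0.06498339]), np.float64(0.02479181922201562))
(array([ 3.75971060e-01, -2.06213500e-03, -6.28424889e-05]), np.float64(0.025818171419673432))
```

View pics/t11.png

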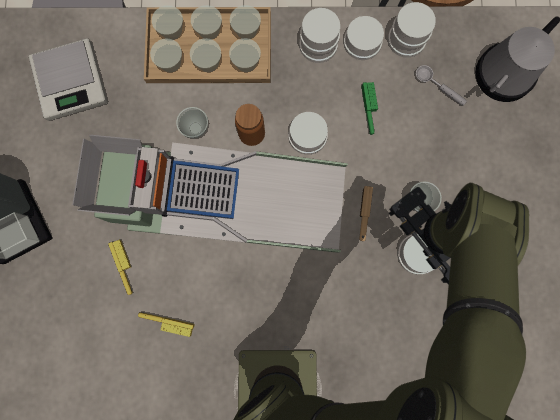

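```bash
python3 -c "
from plant import finish_job
print(finish_job())"
```

```text
the job is handed in; nothing more can be done
None
```

I did all the steps in order and handed the job in at about 22 s of the 67 s allowed. No verdict was reported. The final checks agree with the goals.

- **Brush:** I took it off the deck and laid it on the free table below the deck's low edge. It looks flat and still in the pictures. I did not measure its height or tilt.
- **Tray:** I gripped it by its downhill rim and slid it up until it pressed firmly on the stop at 16 N. The final top view puts its centre at deck x 376 mm, against 375 mm when home. It is about 2 mm to the side and has no measurable skew. The picture measurement is only good to about 2 mm, and the tray must be within 3 mm of the stop.
- **Wing screw:** My first grip closed on the round hub below the wing, so I opened, rose about 10 mm and gripped the wing itself. I turned it clockwise until the moment jumped to about 0.5 N m, then backed it off. The wing slipped slightly in the fingers at the end stop. The final view shows it within about 1 degree of a quarter turn from where it bottomed, and the tolerance is 15 degrees.
- **Cups, boxes and jar:** In the final pictures they look where they started. I compared them by eye, without measuring. The arm ended clear of everything.

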